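# Gauge the depth of a channel and record it

### The arm

A 7-joint arm with a two-finger parallel gripper is mounted at the origin on a cart in front of the work surface, level with it; the furniture and walls round the work are solid. World frame = base frame: x ahead of the robot, y to its left, z up, the work surface at z = 0. Lengths are in m, angles in rad, forces in N, time in s.
With the tool pointing down it reaches from about 0.4 to 0.9 m from the base axis. Payload 5.6 kg.
Tool frame: the origin (TCP) lies midway between the tips of the shut fingers; the grasp point (between the pads) lies 19 mm behind it; z points along the fingers, y is the line along which they close (so a half turn about z gives the same grasp; the last joint's range is limited). The gripper opens to 92 mm and grips with 3 to 60 N. Pads are 20 mm wide; open, the fingers measure 128 mm over their backs; the gripper's body (75 mm by 189 mm) begins 69 mm behind the grasp point.
Start: joints at [1.146, 0.468, -0.012, 1.603, 0.006, 1.071, -0.056], TCP at [0.242, -0.603, 0.215] pointing down, gripper open.
Joint ranges: [-2.53, 2.53], [-0.31, 2.02], [-1.57, 1.55], [0.28, 2.44], [-1.29, 4.43], [0.15, 1.84], [-2.92, 2.92]. Speed limits (rad/s): [2.57, 2.57, 3.14, 3.14, 3.14, 3.14, 3.14].

### API

Orientations are given as a 3x3 rotation matrix whose columns are the frame's x, y, z axes.
In Python, from station import env, effector, solver, viewer, workorder, search_frame, tip_of gives the robot as it stands. Calls block until the motion is done:
- env.reach(position, orientation): joint-space move of the TCP to a pose.
- env.movel(position, frame=None, rate=0.15): straight line of the TCP; frame=None keeps the orientation; rate is the mean speed in m/s.
- env.goto_joints(angles): joint-space move.
- effector.release() and effector.grasp(squeeze=None): open the fingers fully, or close them until they stop; squeeze is the grip in N (None keeps the last).
- env.pause(seconds).
- solver.inverse_kinematics(position, orientation): joint angles nearest the present ones, or None.
- env.sense(): the state.
- viewer.read_camera(name): name is "scene" or "side" or "wrist"; returns (picture, depth): 420x560x3 uint8, red, green, blue; 420x560 float32, m along the optical axis (not along the pixel's ray), 0 where there is no reading.
- viewer.camera_info(name): a dict with "intrinsics" (3x3 intrinsics, pixels), "dist_coeffs" ([k1, k2, p1, p2, k3] as OpenCV has them; the pictures are not rectified), "eye" and "rotation" of the camera in the world; the wrist camera has in their place "T_tool_cam" (4x4, takes a point from camera to tool coordinates, whose origin is the TCP and whose axes are the flange's). Camera axes: x right, y up, looking along -z (the intrinsics and any distortion apply to the point x, -y, -z); pixel columns grow to the right and rows downward; lengths in m; the calibration is good to about 2 mm. A picture is of the moment at which its call begins: read the wrist's pose just before it. camera_info takes no time and is no camera call.
A pose or a line that the arm cannot do raises env.PlanningError and nothing moves.
- workorder.finish_job(): hands the job in; it is judged then, once.
Trained networks look in the newest picture that a camera, given by its name, has taken for a name from the list of things; names that differ only in an ending like _2 or _b are one class to them, and where a whole thing is asked for, a point or a joint stands for the part that bears it (a point fixed in the world has none). Each returns a list of dicts, best first, with "score" (0 to 1); they miss things now and then, are a little off and sometimes report something else, mostly with a low value. They report only what shows in the picture. A call takes as long as a camera call. They do not tell look-alikes from the thing itself.
- search_frame(camera, name): "at" ([x, y, z] in m, in world coordinates, good to about 4 mm: the middle of the surface that is visible of it).
- tip_of(camera, name): "at" ([x, y, z] in m, in world coordinates, good to about 4 mm: a listed point, or the origin of a listed thing).
The state is a dict: "t": time; "joint_positions": joint angles; "joint_velocities": joint speeds; "tau": joint torques, N m; "ee_pos": TCP position; "tcp_rot": TCP orientation; "wrist_force": force on the tool from outside, world axes, zero at the start; "moment": the same for the moment, N m; "gripper_width": finger opening in m; "grasp_force": force on a finger pad.
Only numpy, scipy, OpenCV 4.12 (cv2) and the standard library are available. Lean on these libraries where they do the work, as an engineer would, in place of code of your own. Each camera call takes 0.05 s, during which the arm holds its last target. There are 200 camera calls.

### The job

Lift the sprung depth gauge out of its rack and zero it by pressing it down on the bare bench until its foot sits flat, then let go. Take it again by its other two faces, lower it between the vice jaws with its probe in the bar's channel and its long side along the channel, press until the foot sits flat on the bar, and leave it standing there. Read the channel depth and slide the pointer of the record scale to that depth (the whole travel stands for 0 to 24 mm); keep the gauge upright throughout and leave the other things alone.

Things in the scene. Friction and masses are not known exactly. Their poses are not given: they have to be found in the camera images.
- gauge: Sprung depth gauge, 0.45 kg. Origin: centre of its foot's underside; z up. Steel foot 50 (x) x 76 (y) x 12 mm; on it, centred, a grey housing 34 (x) x 50 (y) mm with black cap, from 12 to 62 mm height: hold it near its top. Probe rod (10 mm thick, tail 8 mm) on the axis. In the rack fingers fit only on the faces across x (34 mm apart), in the vice only on those across y (50 mm apart).
- probe (a joint): How far the probe is pushed in, m: 0 = tip 24 mm below the foot, 0.024 = flush. Channel depth = 0.024 minus this while the foot is flat; the tail ends 1 mm + this above the cap. Spring (5 to 6.2 N) and 3 N of rubbing resist: press 4 to 6 N beyond the gauge's weight. Once pressed flat it stays flat when let go; lifted, the probe comes out again.
- gauge_rack: Fixed grey rack, 80 (x) x 104 (y) mm, 84 mm high. Origin: centre of its underside. The gauge's foot stands on ledges 30 mm above the bench, gauge axes along the rack's; cheeks (y = 41 to 50 mm either side) rise to 84 mm beside its narrow ends; open at the x sides. The gauge lifts straight out.
- vice: Fixed vice, footprint 120 (x) x 112 (y) mm, origin at the centre of its underside, holding an aluminium bar 110 mm long (x) and 60 mm wide (y). Two grey jaws, 90 mm long in x, 14 mm thick, inner faces at y = +-30 mm, rise to 90 mm above the bench.
- bar_top (a point): Centre of the bar's top plane, 42 mm above the bench, at the channel's mouth; axes as the vice's. The channel runs along x through the whole bar, 24 mm wide, 6 to 18 mm deep (to be measured). The jaws rise 48 mm above this plane. The gauge's y axis must lie along this x axis (either way round).
- pointer_base: Fixed record scale: aluminium track 40 (x) x 170 (y) x 14 mm on a grey plinth 70 x 180 x 20 mm; origin at the centre of the track's underside (20 mm above the bench); a white ruled plate 24 mm wide beside it on the plinth, at +x. Long ruling lines every 25 mm of travel (5 mm of depth), short ones every 5 mm (1 mm of depth). Depth grows towards +y.
- pointer (a joint): Position of the pointer along the track, m: 0 at the -y end (depth 0), 0.12 at the +y end (depth 24 mm), so 5 mm of travel for each mm of depth. It slides with about 1.5 N of friction and stays where left.
- pointer_top (a point): Centre of the top of the pointer's black grip, 74 mm above the bench; the grip is a block 28 (x) x 20 (y) x 40 mm high, axes as the track's. It stands at track y = -60 mm + joint value.
- beaker_100: Bystander: glass beaker, about 55 mm wide, 70 mm high, standing. Leave alone.
- jar_white_2: Bystander: white screw-cap jar, 44 mm wide, 59 mm high. Leave alone.
- marker_pen: Bystander: felt marker lying on the bench near its front edge, 140 mm long along its y, 17 mm thick. Leave alone.
- petri_dish_0: Bystander: covered petri dish, 67 mm wide, 16 mm high. Leave alone.
Not all that is in view belongs to the job. What is shaped like the gauge but blue, pink or red is not meant.

How it is judged:
By the outcome, as a careful person would: the job done as asked, in the order asked, and still so for the second after the job is handed in, with the robot touching nothing.
It also fails if it takes over 72 s, if anything falls off the work surface, if the arm or the gripper's body presses on something with over 40 N, if the wrist force passes 120 N, or if a joint passes its speed limit or range.

## Working session

There is one attempt and no reset: what is moved stays moved. The work goes in short steps, each a Python script; the robot and the scene stay as the last script left them, time stands still between calls to the robot, and variables do not carry over. Pictures are saved under pics/ and viewed, at most 12 in all, crops included, and the job is handed in when it is done.

```bash
ls; mkdir -p pics; cat > h.py <<'E'
import numpy as np, cv2
from station import env, effector, solver, viewer, workorder, search_frame, tip_of
def save(name, fn):
    p,d=viewer.read_camera(name); cv2.imwrite('pics/'+fn+'.png',p[...,::-1]); np.save('pics/'+fn+'.npy',d); return p,d
def cam(name):
    c=viewer.camera_info(name)
    K=np.array(c['intrinsics']);D=np.array(c['dist_coeffs'],float)
    if 'eye' in c: return K,D,np.array(c['rotation']),np.array(c['eye'])
    s=env.sense();R=np.array(s['tcp_rot']);T=np.array(c['T_tool_cam'])
    return K,D,R@T[:3,:3],R@T[:3,3]+np.array(s['ee_pos'])
def cloud(name,d):
    K,D,R,e=cam(name);h,w=d.shape
    u,v=np.meshgrid(np.arange(w),np.arange(h))
    n=cv2.undistortPoints(np.stack([u,v],-1).reshape(-1,1,2).astype(np.float64),K,D).reshape(h,w,2)
    P=np.stack([n[...,0]*d,-n[...,1]*d,-d],-1)@R.T+e
    P[d<=0]=np.nan
    return P
def down(yaw): # tool y axis at angle yaw in the world
    y=np.array([np.cos(yaw),np.sin(yaw),0]);z=np.array([0,0,-1.]);x=np.cross(y,z)
    return np.stack([x,y,z],1)
E
python3 - <<'E'
from h import *
for c in ['scene','side']:
    save(c,c+'0'); print(c,np.round(cam(c)[3],3))
    for n in ['gauge','gauge_rack','vice','bar_top','pointer_base','pointer_top','beaker_100','jar_white_2','marker_pen','petri_dish_0']:
        for f in (search_frame,tip_of):
            try: print(n,f.__name__,[(np.round(r['at'],3).tolist(),round(r['score'],2)) for r in f(c,n)[:3]])
            except Exception as ex: print(n,ex)
print(env.sense()['t'])
E
```

```text
pics
scene [-0.8    0.407  1.313]
gauge call [([0.485, -0.27, 0.076], 0.75), ([0.46, -0.71, 0.032], 0.75), ([0.394, -0.568, 0.034], 0.7)]
gauge call [([0.42, -0.592, 0.025], 0.76), ([0.461, -0.741, 0.024], 0.71), ([0.5, -0.288, 0.028], 0.6)]
gauge_rack call [([0.484, -0.245, 0.032], 0.6)]
gauge_rack call [([0.497, -0.292, 0.001], 0.47)]
vice call [([0.52, -0.039, 0.045], 0.74)]
vice call [([0.54, -0.039, 0.002], 0.68), ([0.537, -0.042, 0.042], 0.36)]
bar_top call [([0.514, -0.04, 0.043], 0.96)]
bar_top call [([0.534, -0.044, 0.043], 0.74)]
pointer_base call [([0.499, 0.266, 0.032], 0.65)]
pointer_base call []
pointer_top call [([0.487, 0.214, 0.064], 0.52)]
pointer_top call [([0.499, 0.208, 0.074], 0.58), ([0.496, -0.289, -0.0], 0.19)]
beaker_100 call [([0.644, -0.156, 0.05], 0.5)]
beaker_100 call [([0.654, -0.158, 0.007], 0.68)]
jar_white_2 call [([0.627, 0.254, 0.043], 0.52), ([0.487, 0.218, 0.066], 0.16)]
jar_white_2 call [([0.643, 0.253, 0.002], 0.6)]
marker_pen call [([0.379, -0.006, 0.012], 0.42)]
marker_pen call [([0.383, -0.002, -0.004], 0.49)]
petri_dish_0 call [([0.403, 0.4
[... 566 characters left out ...]
]
bar_top call [([0.542, -0.036, 0.044], 0.9)]
pointer_base call [([0.507, 0.284, 0.038], 0.91)]
pointer_base call [([0.512, 0.273, 0.024], 0.75), ([0.409, 0.466, 0.002], 0.62)]
pointer_top call []
pointer_top call [([0.498, 0.212, 0.074], 0.63)]
beaker_100 call [([0.378, 0.0, 0.011], 0.36)]
beaker_100 call [([0.656, -0.158, 0.0], 0.55)]
jar_white_2 call [([0.628, 0.262, 0.042], 0.62), ([0.481, -0.249, 0.031], 0.45)]
jar_white_2 call [([0.64, 0.253, -0.002], 0.71)]
marker_pen call [([0.376, 0.001, 0.01], 0.53)]
marker_pen call [([0.38, -0.004, 0.001], 0.58)]
petri_dish_0 call [([0.405, 0.47, 0.018], 0.73), ([0.526, -0.012, 0.047], 0.52)]
petri_dish_0 call [([0.408, 0.466, -0.001], 0.82)]
2.1
```

View pics/scene0.png

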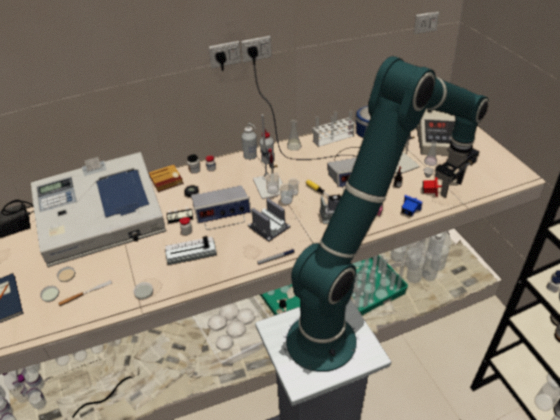

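View pics/side0.png

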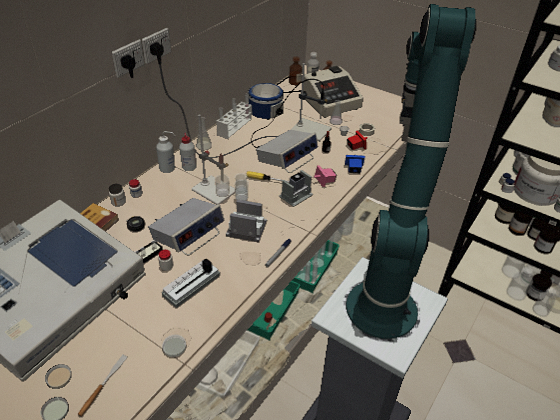

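The scene view shows the arm over the bench. In the side view the grey gauge is in its rack at about (297,187), the vice at (245,222) and the scale at (190,282). The blue (355,163), pink (325,175) and red (357,141) look-alikes are not wanted. Next I move the wrist camera over each station.

```bash
python3 - <<'E'
from h import *
s=env.sense();print(np.round(s['tcp_rot'],2),np.round(viewer.camera_info('wrist')['T_tool_cam'],3),viewer.camera_info('wrist')['intrinsics'])
R=np.array(s['tcp_rot']); T=np.array(viewer.camera_info('wrist')['T_tool_cam'])
for i,(x,y) in enumerate([(0.497,-0.288),(0.54,-0.04),(0.505,0.26)]):
    Rd=down(np.pi/2)
    off=(Rd@T[:3,3]);
    try: env.reach([x-off[0]+0.0,y-off[1],0.36],Rd)
    except env.PlanningError as e: print(e); continue
    p,d=save('wrist','w%d'%i); P=cloud('wrist',d); np.save('pics/P%d.npy'%i,P)
    s=env.sense();print(s['t'],np.round(s['ee_pos'],3),np.round(s['wrist_force'],2),np.nanpercentile(P[...,2],[1,50,99]).round(3))
    for n in ['gauge','gauge_rack','bar_top','vice','pointer_base','pointer_top']:
        print(n,[(np.round(r['at'],3).tolist(),round(r['score'],2)) for r in tip_of('wrist',n)[:2]])
cv2.imwrite('pics/m1.png',np.hstack([cv2.resize(cv2.imread('pics/w%d.png'%i),(400,300)) for i in (0,1)]))
E
```

```text
[[ 0.93  0.37 -0.  ]
 [ 0.37 -0.93 -0.  ]
 [-0.    0.   -1.  ]] [[-0.001  0.97   0.243  0.068]
 [ 1.     0.     0.001 -0.001]
 [ 0.001  0.243 -0.97  -0.169]
 [ 0.     0.     0.     1.   ]] [[339.93337117   0.         284.11477208]
 [  0.         339.93337117 214.23542548]
 [  0.           0.           1.        ]]
3.8833 [ 0.564 -0.288  0.359] [-0.17  0.06  0.61] [-0.004  0.     0.483]
gauge [([0.498, -0.29, 0.028], 0.89), ([0.477, -0.414, 0.026], 0.73)]
gauge_rack []
bar_top [([0.543, -0.038, 0.041], 0.65), ([0.497, -0.289, 0.03], 0.25)]
vice [([0.539, -0.037, -0.004], 0.87), ([0.539, -0.041, 0.039], 0.4)]
pointer_base []
pointer_top []
5.225 [ 0.608 -0.042  0.36 ] [-0.12 -0.45 -0.53] [-0.004  0.012  0.483]
gauge [([0.499, -0.29, 0.03], 0.94), ([0.475, -0.415, 0.026], 0.94)]
gauge_rack []
bar_top [([0.539, -0.036, 0.041], 0.62)]
vice [([0.537, -0.038, -0.005], 0.76)]
pointer_base [([0.507, 0.269, 0.022], 0.91)]
pointer_top [([0.502, 0.216, 0.073], 0.59), ([0.498, -0.291, 0.03], 0.45)]
6.7333 [0.574 0.259 0.36 ] [-0.26 -0.09 -0.75] [-0.004  0.002  0.483]
gauge [([0.653, -0.158, -0.002], 0.37), ([0.64, 0.257, -0.004], 0.25)]
gauge_rack []
bar_top [([0.537, -0.041, 0.042], 0.56)]
vice [([0.539, -0.036, -0.004], 0.92)]
pointer_base [([0.505, 0.27, 0.02], 0.75)]
pointer_top [([0.506, 0.214, 0.074], 0.82)]
```

```bash
python3 - <<'E'
from h import *
x0,x1,y0,y1,r=0.32,0.76,-0.46,0.42,0.00125
W=int((y1-y0)/r);H=int((x1-x0)/r);img=np.zeros((H,W,3),np.uint8);Z=np.full((H,W),-1.)
rects=[]
for i in range(3):
    P=np.load('pics/P%d.npy'%i).reshape(-1,3);C=cv2.imread('pics/w%d.png'%i).reshape(-1,3)
    ok=np.isfinite(P[:,0])&(P[:,2]<0.25);P=P[ok];C=C[ok]
    o=np.argsort(P[:,2]);P=P[o];C=C[o]
    r_=((x1-P[:,0])/r).astype(int);c_=((y1-P[:,1])/r).astype(int)
    k=(r_>=0)&(r_<H-1)&(c_>=0)&(c_<W-1)
    for a in(0,1):
        for b in(0,1):
            rr,cc,z,col=r_[k]+a,c_[k]+b,P[k,2],C[k]
            m=z>Z[rr,cc]-0.0;img[rr[m],cc[m]]=col[m];Z[rr[m],cc[m]]=z[m]
    def fit(nm,cx,cy,rad,zl,zh):
        m=(np.hypot(P[:,0]-cx,P[:,1]-cy)<rad)&(P[:,2]>zl)&(P[:,2]<zh)
        q=P[m]
        if len(q)<30: print(nm,len(q));return
        c,s,a=cv2.minAreaRect((q[:,:2]*1000).astype(np.float32));print(nm,len(q),np.round(c,1),np.round(s,1),round(a,1),'z',np.percentile(q[:,2],[5,50,95]).round(4))
    if i==0: fit('rack84',.498,-.29,.09,.078,.0875);fit('cap',.498,-.29,.045,.0885,.1);fit('foot',.498,-.29,.06,.036,.048)
    if i==1: fit('jaws',.539,-.038,.09,.083,.1);fit('bar',.539,-.038,.065,.036,.048);fit('chan',.539,-.038,.07,.015,.0375)
    if i==2: fit('grip',.504,.213,.03,.065,.09);fit('plinth',.507,.27,.11,.014,.027);fit('track',.507,.27,.11,.029,.04)
cv2.imwrite('pics/top.png',img);cv2.imwrite('pics/topz.png',np.clip(Z*2000,0,255).astype(np.uint8));np.save('pics/Z.npy',Z)
E
```

```text
rack84 830 [ 498.4 -287.1] [100.   55.4] 77.6 z [0.08   0.0825 0.0863]
cap 860 [ 498.2 -287.1] [43.9 29.9] 77.5 z [0.0893 0.0908 0.0923]
foot 973 [ 497.9 -287.1] [83.5 53.2] 77.6 z [0.0387 0.0406 0.0424]
jaws 1647 [559.4 -28.1] [132.2  88.1] 21.8 z [0.0859 0.0883 0.0898]
bar 2151 [539.5 -35.9] [109.8  60.1] 21.7 z [0.0392 0.0407 0.0422]
chan 1347 [543.  -44.6] [109.   42.8] 21.7 z [0.0265 0.028  0.0298]
grip 329 [500.3 214.3] [20.  27.9] 83.1 z [0.0695 0.0727 0.0744]
plinth 487 [519.9 270.7] [180.2  70. ] 82.4 z [0.0153 0.0178 0.0196]
track 5069 [519.9 270.6] [170.  64.] 82.4 z [0.0311 0.0327 0.0342]
```

View pics/top.png

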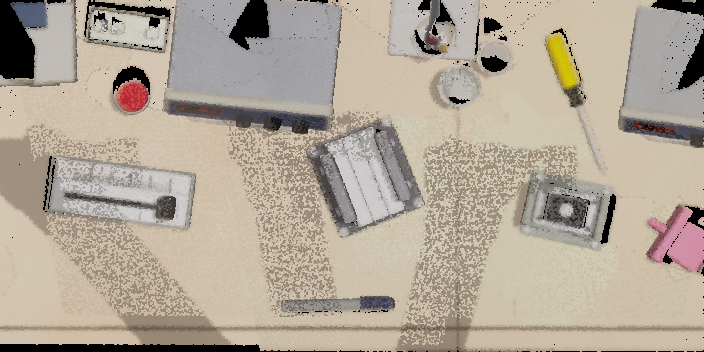

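The top view shows the rack with the gauge at about (567,210), vice (365,180), scale (120,193) with its pointer at the right (-y) end, marker (337,303) and bare bench around (465,245). The fitted sizes agree with those given. Next: grasp the gauge and lift it.

```bash
cat >> h.py <<'E'
rad=np.deg2rad
G=np.array([.4982,-.2871]);GY=77.6
V=np.array([.5395,-.0359]);VX=21.7
S=np.array([.508,.2722]);SY=82.4
B=np.array([.455,-.165])
def best(p,deg):
    c=[]
    for a in (deg,deg+180):
        q=solver.inverse_kinematics(p,down(rad(a)))
        if q is not None: c.append((abs(q[6]),a,q))
    c.sort(key=lambda t:t[0]);return c
def st(l=''):
    s=env.sense();print(l,round(s['t'],2),np.round(s['ee_pos'],4),'F',np.round(s['wrist_force'],2),'w',round(s['gripper_width'],4),'g',np.round(s['grasp_force'],1));return s
def press(stop,bias,zmin,step=.0005,rate=.02):
    """lower until vertical force on tool exceeds bias+stop"""
    log=[]
    while True:
        s=env.sense();f=s['wrist_force'][2]-bias;log.append((round(s['ee_pos'][2]*1000,2),round(f,1)))
        if f>stop or log[-1][0]<zmin*1000: break
        p=np.array(s['ee_pos']);z=(tgt if len(log)>1 else p[2])-step
        tgt=z;env.movel([xy0[0],xy0[1],z] if len(log)>1 else [p[0],p[1],z],rate=rate)
        if len(log)==1: xy0=p[:2]
    return log
E
python3 - <<'E'
from h import *
Z=np.load('pics/Z.npy')
x=lambda a:int((.76-a)/.00125); y=lambda a:int((.42-a)/.00125)
print('bench max z',Z[x(.52):x(.39),y(-.10):y(-.22)].max(),'psu',Z[x(.68):x(.60),y(.10):y(-.02)].max())
for n,p,d in [('rack',[*G,.2],GY-90),('bench1',[*B,.1],VX-90),('bench2',[*B,.1],VX),('vice',[*V,.1],VX),('scale',[*S,.1],SY-90),('scaleB',[*S,.1],SY)]:
    print(n,[(round(a,1),np.round(q,2).tolist()) for _,a,q in best(p,d)])
a=best([*G,.2],GY-90)[0][1]
env.reach([*G,.24],down(rad(a)))
env.movel([*G,.058],rate=.15); st('at')
effector.grasp(30); s=st('grasped')
env.movel([*G,.064],rate=.05);st('up'); 
env.movel([*G,.17],rate=.15); st('lifted')
save('wrist','w3')
E
```

```text
bench max z 0.011809020114291635 psu 0.10080586630658228
rack [(-12.4, [0.88, 0.42, -0.53, 1.78, 0.25, 1.01, 0.04]), (167.6, [1.34, 0.79, -1.32, 1.75, 0.8, 1.27, 2.74])]
bench1 [(-68.3, [0.47, 0.37, -0.23, 2.08, 0.13, 0.7, -1.03]), (111.7, [0.91, 0.49, -0.77, 2.05, 0.48, 0.78, 1.8])]
bench2 [(21.7, [0.73, 0.42, -0.53, 2.07, 0.31, 0.73, 0.37]), (201.7, [-0.69, 0.8, 1.35, 2.15, -0.95, 1.03, -1.57])]
vice [(21.7, [0.45, 0.51, -0.56, 1.93, 0.37, 0.8, 0.07]), (201.7, [0.79, 0.73, -1.07, 1.91, 0.78, 0.98, 2.88])]
scale [(-7.6, [-0.23, 0.53, -0.42, 1.85, 0.29, 0.82, -0.93]), (172.4, [0.15, 0.73, -0.97, 1.83, 0.72, 0.98, 1.88])]
scaleB [(82.4, [-0.03, 0.61, -0.69, 1.84, 0.49, 0.88, 0.48]), (262.4, [-1.42, 0.96, 1.34, 1.93, -1.04, 1.18, -1.37])]
at 10.43 [ 0.4989 -0.2874  0.0589] F [ 0.19 -0.98  0.48] w 0.0914 g 0.0
grasped 11.34 [ 0.4985 -0.2872  0.058 ] F [ 1.14  1.24 -1.2 ] w 0.0334 g 30.0
up 11.61 [ 0.4978 -0.287   0.0639] F [-0.24  0.44 -4.68] w 0.0338 g 30.0
lifted 12.47 [ 0.4974 -0.2868  0.169 ] F [ 0.7   0.22 -4.6 ] w 0.0339 g 30.0
```

View pics/w3.png

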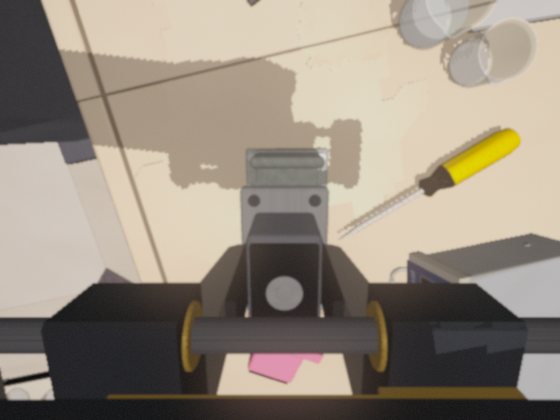

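The gauge is held upright between the fingers (cap and tail at about (284,293)), clear of the rack. Next: zero it on the bench.

```bash
python3 - <<'E'
from h import *
env.reach([*B,.17],down(rad(-68.3))); st()
env.movel([*B,.06],rate=.15); st('pre')
env.movel([*B,.036],rate=.06); st('probing')
print(press(6,0,.02)); env.pause(.2); st('pressed')
p,d=save('side','s1'); cv2.imwrite('pics/s1c.png',cv2.resize(p[120:260,200:400,::-1],(800,560)))
E
```

```text
13.51 [ 0.4552 -0.1653  0.1697] F [ 0.07 -0.54 -3.27] w 0.0339 g 30.0
pre 14.39 [ 0.4558 -0.1653  0.0606] F [ 0.89 -0.71 -5.07] w 0.0339 g 30.0
probing 14.94 [ 0.4552 -0.165   0.0359] F [ 1.64 -0.32 -1.14] w 0.0337 g 30.0
[(np.float64(35.86), np.float64(-1.1)), (np.float64(35.56), np.float64(2.8)), (np.float64(35.06), np.float64(5.0)), (np.float64(34.41), np.float64(4.7)), (np.float64(33.84), np.float64(5.2)), (np.float64(33.33), np.float64(4.1)), (np.float64(32.82), np.float64(3.4)), (np.float64(32.33), np.float64(4.4)), (np.float64(31.84), np.float64(4.1)), (np.float64(31.32), np.float64(4.8)), (np.float64(30.81), np.float64(4.5)), (np.float64(30.34), np.float64(4.8)), (np.float64(29.86), np.float64(3.6)), (np.float64(29.34), np.float64(3.6)), (np.float64(28.84), np.float64(3.1)), (np.float64(28.37), np.float64(5.1)), (np.float64(27.99), np.float64(6.3))]
pressed 19.14 [ 0.4552 -0.165   0.028 ] F [ 0.73 -0.12  5.8 ] w 0.0333 g 30.0
```

View pics/s1c.png

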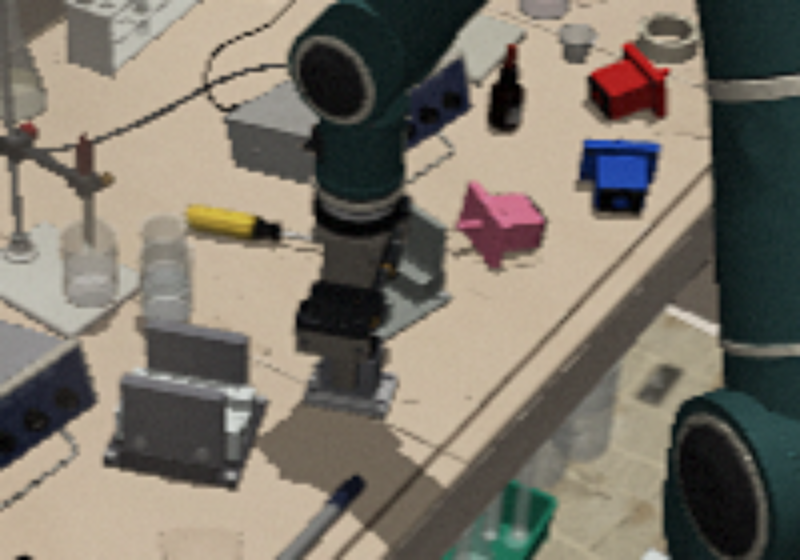

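The gauge is on bare bench at about (345,385), clear of the vice, rack and pen. The force is only just rising at the expected height, so I press a little more before letting go.

```bash
python3 - <<'E'
from h import *
print(press(11,0,.024)); env.pause(.3); s=st('pressed')
effector.release(); st('open')
env.movel([*B,.15],rate=.2)
p,d=save('wrist','w4');P=cloud('wrist',d).reshape(-1,3);P=P[np.isfinite(P[:,0])]
for nm,a,b in [('foot',.006,.02),('cap',.056,.07),('tail',.075,.1)]:
    q=P[(np.hypot(P[:,0]-B[0],P[:,1]-B[1])<.06)&(P[:,2]>a)&(P[:,2]<b)]
    if len(q)>10:
        c,sz,ang=cv2.minAreaRect((q[:,:2]*1000).astype(np.float32));print(nm,len(q),np.round(c,1),np.round(sz,1),round(ang,1),np.percentile(q[:,2],[5,50,95]).round(4))
    else: print(nm,len(q))
st()
E
```

```text
[(np.float64(28.01), np.float64(6.1)), (np.float64(27.99), np.float64(9.7)), (np.float64(27.95), np.float64(16.5))]
pressed 19.99 [ 0.4553 -0.165   0.028 ] F [-1.77  0.86 17.03] w 0.0338 g 30.0
open 20.95 [ 0.4553 -0.165   0.027 ] F [0.06 0.06 0.37] w 0.092 g 0.0
foot 1650 [ 452.6 -164.5] [76.1 50.1] 21.8 [0.0087 0.0103 0.0118]
cap 2039 [ 453.5 -164.2] [48.5 32.3] 21.4 [0.0567 0.0604 0.0617]
tail 131 [ 453.4 -164.9] [7.4 7.4] 25.7 [0.076  0.0845 0.0859]
 21.77 [ 0.454  -0.1648  0.1488] F [0.52 0.35 0.38] w 0.0919 g 0.0
```

View pics/w4.png

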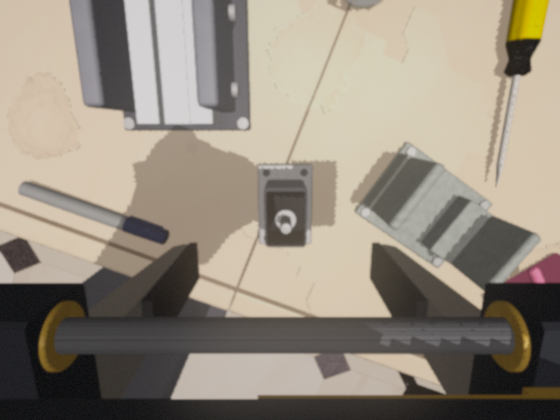

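The gauge stands flat and upright on the bench at (285,205): foot top 12 mm and tail about 87 mm once the camera bias is allowed for, long side at 21.8°. Next: regrasp across its long faces and go to the vice.

```bash
python3 - <<'E'
from h import *
g=np.array([.4542,-.1647]);R=down(rad(VX))
env.reach([*g,.15],R); env.movel([*g,.028],rate=.15); st('at')
effector.grasp(30); st('grasp')
env.movel([*g,.05],rate=.05);env.movel([*g,.19],rate=.2); st('lift')
env.reach([*V,.19],R); st('over vice')
p,d=save('wrist','w5');P=cloud('wrist',d);np.save('pics/P5.npy',P);P=P.reshape(-1,3);P=P[np.isfinite(P[:,0])]
q=P[(np.hypot(*(P[:,:2]-V).T)<.1)&(P[:,2]>.083)&(P[:,2]<.094)]
ex=np.array([np.cos(rad(VX)),np.sin(rad(VX))]);ey=np.array([-ex[1],ex[0]])
t=(q[:,:2]-V)@ey*1000;l=(q[:,:2]-V)@ex*1000
print('jaw y ranges',np.percentile(t[t<0],[1,99]),np.percentile(t[t>0],[1,99]),'x',np.percentile(l,[1,99]))
q=P[(np.hypot(*(P[:,:2]-V).T)<.1)&(P[:,2]>.155)&(P[:,2]<.180)]
t=(q[:,:2]-V)@ey*1000;print('foot?',len(t),np.percentile(t,[2,98]) if len(t)>5 else '')
E
```

```text
at 24.02 [ 0.4549 -0.1647  0.0286] F [-0.41  0.37 -0.61] w 0.0919 g 0.0
grasp 24.73 [ 0.4541 -0.1648  0.0281] F [-0.28 -0.35  1.9 ] w 0.0498 g 30.0
lift 26.18 [ 0.4531 -0.1645  0.1887] F [ 0.27 -0.21 -4.97] w 0.0494 g 30.0
over vice 26.84 [ 0.5387 -0.0352  0.1884] F [-0.66 -1.09 -4.24] w 0.0499 g 30.0Traceback (most recent call last):
  File "<stdin>", line 11, in <module>
    return _quantile_unchecked(
        a, q, axis, out, overwrite_input, method, keepdims, weights)
    return _ureduce(a,
                    func=_quantile_ureduce_func,
    ...<5 lines>...
                    overwrite_input=overwrite_input,
                    method=method)
    r = func(a, **kwargs)
    result = _quantile(arr,
                       quantiles=q,
    ...<2 lines>...
                       out=out,
                       weights=wgt)
    slices_having_nans = np.isnan(arr[-1, ...])
                                  ~~~^^^^^^^^^
IndexError: index -1 is out of bounds for axis 0 with size 0
```

View pics/w5.png

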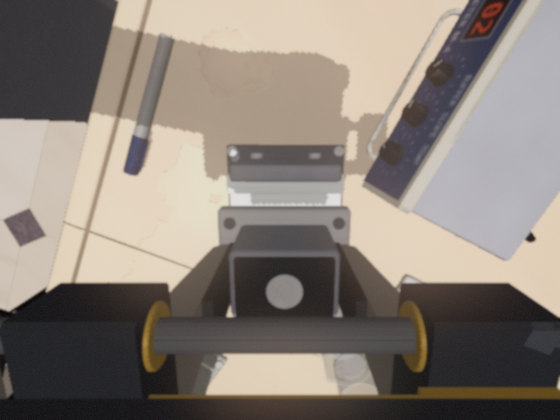

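The gauge is held over the vice, foot at (284,225) parallel to the bar and jaw behind it. One jaw is hidden by the gauge, which is why the print failed. I check the visible jaw and the foot numerically, then lower.

```bash
python3 - <<'E'
from h import *
P=np.load('pics/P5.npy').reshape(-1,3);P=P[np.isfinite(P[:,0])]
ex=np.array([np.cos(rad(VX)),np.sin(rad(VX))]);ey=np.array([-ex[1],ex[0]])
def rng(nm,a,b):
    q=P[(np.hypot(*(P[:,:2]-V).T)<.09)&(P[:,2]>a)&(P[:,2]<b)];d=q[:,:2]-V
    print(nm,len(q),'y',np.percentile(d@ey*1000,[1,99]).round(1),'x',np.percentile(d@ex*1000,[1,99]).round(1)) if len(q) else print(nm,0)
rng('jaw',.083,.093);rng('foot',.166,.176);rng('bar',.036,.045)
c=(P[:,2]>.166)&(P[:,2]<.176)&(np.hypot(*(P[:,:2]-V).T)<.09);q=P[c]
print(cv2.minAreaRect((q[:,:2]*1000).astype(np.float32)))
s=env.sense();print('tcp rel',(np.array(s['ee_pos'][:2])-V)@ex,(np.array(s['ee_pos'][:2])-V)@ey)
E
```

```text
jaw 2105 y [12.2 42.4] x [-43.7  87.1]
foot 3078 y [ 5.3 25.5] x [-38.4  36. ]
bar 1573 y [10.7 42.4] x [-54.4  79.2]
((532.87646484375, -22.369991302490234), (76.24845123291016, 21.924209594726562), 22.325721740722656)
tcp rel -0.0010016803007166389 -0.00011083732900116798
```

```bash
python3 - <<'E'
from h import *
env.movel([*V,.12],rate=.15); st('1'); env.movel([*V,.086],rate=.06); s=st('2')
if abs(s['wrist_force'][2]+4.6)<6:
    print([(float(a),float(b)) for a,b in press(13,0,.065,step=.0008,rate=.03)]); env.pause(.3); st('pressed')
E
```

```text
1 27.51 [ 0.5399 -0.0363  0.1205] F [ 0.52 -0.28 -4.09] w 0.0497 g 30.0
2 28.23 [ 0.5397 -0.0357  0.086 ] F [ 0.31  0.19 -4.45] w 0.0499 g 30.0
[(85.96, -4.4), (85.43, -4.1), (84.39, -4.3), (83.5, -5.0), (82.68, -3.9), (81.89, -4.9), (81.29, -3.4), (80.81, 3.0), (79.88, 3.6), (78.84, 4.0), (77.94, 2.3), (77.1, 3.8), (76.34, 3.1), (75.55, 3.8), (74.75, 3.4), (73.92, 3.6), (73.13, 2.6), (72.31, 3.1), (71.54, 2.9), (70.72, 3.8), (70.03, 4.6), (69.96, 10.9), (69.82, 18.6)]
pressed 34.02 [ 0.5397 -0.0356  0.0698] F [-4.86 -0.95 17.52] w 0.0494 g 30.0
```

The probe touched at TCP z≈81.2 mm and the foot at 70.0 mm. So it was pushed in about 11.2 mm, making the channel about 12.8 mm deep. Next: let go and check with the camera.

```bash
python3 - <<'E'
from h import *
effector.release(); env.movel([*V,.2],rate=.2); st()
T=np.array(viewer.camera_info('wrist')['T_tool_cam']);R=down(rad(VX));off=R@T[:3,3]
env.reach([V[0]-off[0]*.9,V[1]-off[1]*.9,.24],R)
tt=[]
ex=np.array([np.cos(rad(VX)),np.sin(rad(VX))]);ey=np.array([-ex[1],ex[0]])
for k in range(4):
    p,d=save('wrist','w6_%d'%k);P=cloud('wrist',d).reshape(-1,3);P=P[np.isfinite(P[:,0])]
    L=np.stack([(P[:,:2]-V)@ex,(P[:,:2]-V)@ey,P[:,2]],1)*1000
    z=L[:,2];r=np.hypot(L[:,0],L[:,1])
    cap=z[(abs(L[:,0])<26)&(abs(L[:,1])<18)&(z>99)&(z<107)];tail=z[(r<9)&(z>110)]
    foot=L[(abs(L[:,0])<45)&(abs(L[:,1])<28)&(z>49)&(z<58)]
    bar=z[(abs(L[:,0])>43)&(abs(L[:,0])<53)&(abs(L[:,1])>14)&(abs(L[:,1])<27)&(z>36)&(z<46)]
    ch=z[(abs(L[:,0])>43)&(abs(L[:,0])<53)&(abs(L[:,1])<8)&(z>20)&(z<40)]
    print('cap',np.median(cap).round(2),'tail',np.percentile(tail,[50,80]).round(2),'foot z',np.median(foot[:,2]).round(2),'bar',np.median(bar).round(2),len(bar),'chan',np.median(ch).round(2) if len(ch) else None,len(ch))
for a in (0,1): print('foot range',np.percentile(foot[:,a],[1,99]).round(1))
q=foot[:,2];A=np.c_[foot[:,:2],np.ones(len(foot))];print('tilt',np.linalg.lstsq(A,q,rcond=None)[0].round(4))
st()
E
```

```text
35.59 [ 0.5387 -0.0362  0.1991] F [-0.25  0.14  0.08] w 0.0917 g 0.0
cap 102.53 tail [114.23 114.93] foot z 52.42 bar 40.27 481 chan 27.72 279
cap 102.78 tail [114.74 115.32] foot z 52.74 bar 40.61 498 chan 28.08 281
cap 102.88 tail [114.84 115.42] foot z 52.9 bar 40.87 494 chan 28.14 285
cap 103.01 tail [114.74 115.35] foot z 53.0 bar 40.88 477 chan 28.21 273
foot range [-37.1  38. ]
foot range [-23.6  25.2]
tilt [-1.7000e-03 -4.3000e-03  5.2973e+01]
 36.18 [ 0.5614 -0.0921  0.2388] F [ 0.49 -0.17  0.03] w 0.0923 g 0.0
```

View pics/w6_0.png

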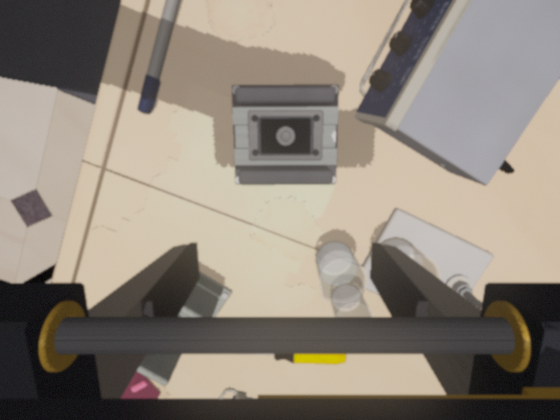

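The gauge stands flat between the jaws at (285,135), probe in the channel and long side along it. Tail minus cap is about 12.1 mm, bar minus channel floor about 12.6 mm, and contact gave 12.8 mm, so I take 12.7 mm as the depth. That is 63.5 mm of travel.

```bash
cat >> h.py <<'E'
sy=np.array([np.cos(rad(SY)),np.sin(rad(SY))]);sx=np.array([sy[1],-sy[0]])
def readscale(fn):
    T=np.array(viewer.camera_info('wrist')['T_tool_cam']);R=down(rad(SY))
    off=R@T[:3,3];m=S+.01*sx
    env.reach([m[0]-off[0]*.85,m[1]-off[1]*.85,.22],R);env.pause(.3)
    out=[]
    for k in range(3):
        p,d=save('wrist',fn);P=cloud('wrist',d).reshape(-1,3);P=P[np.isfinite(P[:,0])]
        L=np.stack([(P[:,:2]-S)@sx,(P[:,:2]-S)@sy,P[:,2]],1)*1000
        pl=L[(abs(L[:,0]-12)<45)&(abs(L[:,1])<110)&(L[:,2]>28)&(L[:,2]<38)]
        pn=L[(abs(L[:,0])<25)&(abs(L[:,1])<90)&(L[:,2]>66)&(L[:,2]<80)]
        e=np.percentile(pl[:,1],[.3,99.7]);f=np.percentile(pn[:,1],[1,99]);print('track',e.round(1),'grip',f.round(1),'joint',(f.mean()-e.mean()+60).round(2))
        out.append(f.mean()-e.mean()+60)
    print('rect',cv2.minAreaRect(pl[:,:2].astype(np.float32)),cv2.minAreaRect(pn[:,:2].astype(np.float32)))
    return np.mean(out)
E
python3 - <<'E'
from h import *
p=S-.0584*sy;R=down(rad(SY))
env.reach([*p,.2],R);env.movel([*p,.048],rate=.15);st('at')
effector.grasp(15);s=st('grasp')
t=S+.0035*sy
env.movel([*t,.048],rate=.05);env.pause(.2);s=st('moved');print('joint by TCP',(np.array(s['ee_pos'][:2])-S)@sy*1000+60)
effector.release();env.movel([*t,.2],rate=.2)
print(readscale('w7'));st()
E
```

```text
at 38.56 [0.5009 0.2147 0.0488] F [ 0.18 -0.03  0.22] w 0.0916 g 0.0
grasp 39.64 [0.5002 0.214  0.0479] F [-0.96 -1.01  0.61] w 0.0199 g 15.0
moved 41.23 [0.5084 0.2761 0.048 ] F [ 0.03  1.15 -1.07] w 0.0199 g 15.0
joint by TCP 63.87670671974649
track [-84.3  84.1] grip [-4.3 14.9] joint 65.42
track [-84.2  84.1] grip [-4.2 14.9] joint 65.44
track [-84.3  84.1] grip [-4.3 14.9] joint 65.38
rect ((12.192049026489258, -0.00384521484375), (170.22012329101562, 62.597049713134766), 89.978271484375) ((0.1230306625366211, 5.326035976409912), (19.2550106048584, 27.560317993164062), 89.77134704589844)
65.40971389991152
 44.11 [0.5749 0.2626 0.22  ] F [0.17 0.16 0.19] w 0.0917 g 0.0
```

View pics/w7.png

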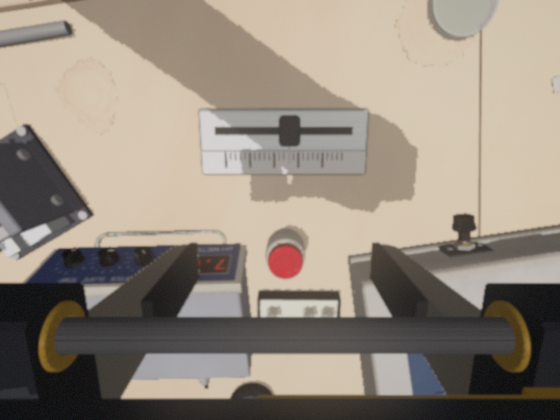

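The scale shows the pointer grip at (289,130), between the third and fourth long lines at x≈274 (10 mm) and 298 (15 mm). I now measure it against the rulings, to settle the 1.5 mm difference between arm and camera.

```bash
python3 - <<'E'
from h import *
p=cv2.imread('pics/w7.png',0);K,D,R,e=cam('wrist')
def ortho(z,xs,ys):
    X,Y=np.meshgrid(xs,ys);W=np.c_[(S+X.reshape(-1,1)*sx+Y.reshape(-1,1)*sy),np.full(X.size,z)]
    c=(W-e)@R;c=c*[1,-1,-1]
    uv,_=cv2.projectPoints(c,np.zeros(3),np.zeros(3),K,D)
    m=uv.reshape(len(ys),len(xs),2).astype(np.float32)
    return cv2.remap(p,m[...,0],m[...,1],cv2.INTER_CUBIC).astype(float)
ys=np.arange(-.095,.095,.0002)
d=np.load('pics/w7.npy');P=cloud('wrist',d).reshape(-1,3);L=np.c_[(P[:,:2]-S)@sx,(P[:,:2]-S)@sy,P[:,2]]
q=L[(L[:,0]>.022)&(L[:,0]<.042)&(abs(L[:,1])<.08)];zp=np.nanmedian(q[:,2]);print('plate z',zp)
for x in (.022,.026,.03,.034,.038,.042):
    o=ortho(zp,np.array([x-.001,x,x+.001]),ys).mean(1)
    o=o-cv2.GaussianBlur(o.reshape(-1,1),(1,0+101),0,sigmaX=1,sigmaY=20).ravel()
    from scipy.signal import find_peaks
    k,pr=find_peaks(-o,height=6,distance=12);print(x,(ys[k]*1000).round(1).tolist(),pr['peak_heights'].round().tolist())
for z in (.0725,.074):
    o=ortho(z,np.arange(-.010,.010,.001),ys).mean(1);g=np.gradient(cv2.GaussianBlur(o.reshape(-1,1),(1,9),0,sigmaX=1,sigmaY=2).ravel())
    w=(ys>-.02)&(ys<.03);print('grip edges',ys[w][np.argmin(g[w])]*1000,ys[w][np.argmax(g[w])]*1000)
cr=cv2.imread('pics/w7.png')[95:190,190:380];cv2.imwrite('pics/w7c.png',cv2.resize(cr,None,fx=4.2,fy=4.2,interpolation=cv2.INTER_CUBIC))
E
```

```text
plate z 0.32187703805850304Traceback (most recent call last):
  File "<stdin>", line 14, in <module>
cv2.error: OpenCV(4.12.0) :-1: error: (-5:Bad argument) in function 'GaussianBlur'
> Overload resolution failed:
>  - argument for GaussianBlur() given by name ('sigmaX') and position (3)
>  - argument for GaussianBlur() given by name ('sigmaX') and position (3)
```

```bash
cat > rul.py <<'E'
from h import *
import sys
from scipy.ndimage import gaussian_filter1d as gf
from scipy.signal import find_peaks
fn=sys.argv[1]
p=cv2.imread(f'pics/{fn}.png',0);K,D,R,e=cam('wrist')
def ortho(z,xs,ys):
    X,Y=np.meshgrid(xs,ys);W=np.c_[(S+X.reshape(-1,1)*sx+Y.reshape(-1,1)*sy),np.full(X.size,z)]
    uv,_=cv2.projectPoints(((W-e)@R)*[1,-1,-1],np.zeros(3),np.zeros(3),K,D)
    m=uv.reshape(len(ys),len(xs),2).astype(np.float32)
    return cv2.remap(p,m[...,0],m[...,1],cv2.INTER_CUBIC).astype(float)
ys=np.arange(-.095,.095,.0002)
P=cloud('wrist',np.load(f'pics/{fn}.npy')).reshape(-1,3);L=np.c_[(P[:,:2]-S)@sx,(P[:,:2]-S)@sy,P[:,2]]
q=L[(L[:,0]>.022)&(L[:,0]<.042)&(abs(L[:,1])<.08)&(L[:,2]<.06)];zp=np.nanmedian(q[:,2]);print('plate z',zp)
for x in (.022,.026,.03,.034,.038):
    o=ortho(zp,np.array([x-.001,x,x+.001]),ys).mean(1);o=gf(o,1)-gf(o,20)
    k,pr=find_peaks(-o,height=6,distance=12);print(x,(ys[k]*1000).round(1).tolist(),pr['peak_heights'].round().tolist())
w=(ys>-.02)&(ys<.03)
for z in (.0725,.074):
    g=np.gradient(gf(ortho(z,np.arange(-.010,.010,.001),ys).mean(1),3));a,b=ys[w][np.argmin(g[w])]*1000,ys[w][np.argmax(g[w])]*1000
    print('grip edges',a,b,(a+b)/2)
E
python3 rul.py w7; python3 -c "
import cv2
cv2.imwrite('pics/w7c.png',cv2.resize(cv2.imread('pics/w7.png')[95:190,190:380],None,fx=4.2,fy=4.2,interpolation=cv2.INTER_CUBIC))"
```

```text
plate z 0.032746273509251356
0.022 [-85.8, -60.6, -55.4, -44.2, -40.6, -35.4, -25.4, -20.4, -10.6, -0.4, 14.6, 29.6, 39.6, 44.6, 54.6, 59.4, 85.0] [11.0, 23.0, 7.0, 11.0, 11.0, 14.0, 8.0, 7.0, 14.0, 7.0, 15.0, 7.0, 15.0, 6.0, 7.0, 12.0, 15.0]
0.026 [-85.8, -60.6, -55.4, -50.4, -44.8, -40.6, -35.6, -30.4, -25.6, -20.4, -15.6, -10.4, -0.4, 9.4, 14.6, 19.6, 24.8, 29.6, 34.6, 39.8, 44.6, 49.6, 54.4, 59.8, 85.2] [16.0, 33.0, 12.0, 11.0, 13.0, 12.0, 22.0, 6.0, 13.0, 8.0, 7.0, 24.0, 10.0, 7.0, 24.0, 6.0, 9.0, 10.0, 12.0, 24.0, 7.0, 8.0, 12.0, 15.0, 14.0]
0.03 [-86.0, -60.4, -43.8, -35.6, -10.4, 14.6, 39.6, 85.0] [21.0, 40.0, 13.0, 28.0, 27.0, 28.0, 30.0, 11.0]
0.034 [-86.0, -60.4, -42.4, -35.4, -10.4, 14.6, 39.6, 85.0] [19.0, 42.0, 12.0, 28.0, 29.0, 30.0, 31.0, 14.0]
0.038 [-86.0, -60.6, -42.2, -35.4, -10.2, -5.2, 5.2, 14.6, 39.6, 85.0] [12.0, 10.0, 15.0, 10.0, 11.0, 8.0, 7.0, 9.0, 9.0, 16.0]
grip edges -4.5999999999974115 14.400000000003132 4.90000000000286
grip edges -4.5999999999974115 14.400000000003132 4.90000000000286
```

View pics/w7c.png

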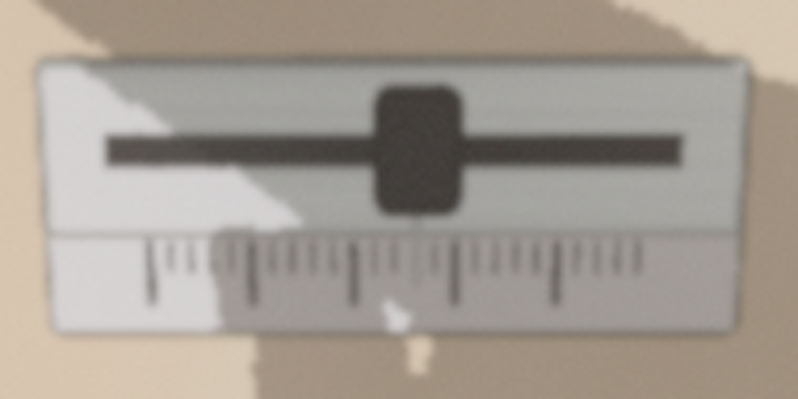

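Rulings: the zero line is at -60.4 mm and the grip centre at +4.9 mm, so the pointer reads about 13.1. The faint red needle at (418,250) in the crop agrees. The best depth estimate (bar to floor 12.6, contact 12.6 to 12.8) is 12.6 mm, so I move it back about 2.4 mm and check that the gauge is undisturbed.

```bash
python3 - <<'E'
from h import *
R=down(rad(SY));p=S+.0037*sy;t=S+(.0614-.06)*sy
env.reach([*p,.15],R);env.movel([*p,.048],rate=.15)
effector.grasp(15);s=st('grasp');print((np.array(s['ee_pos'][:2])-S)@sy*1000+60)
env.movel([*t,.048],rate=.02);env.pause(.3);s=st('moved');print('joint by TCP',(np.array(s['ee_pos'][:2])-S)@sy*1000+60)
effector.release();env.movel([*t,.2],rate=.2)
print(readscale('w8'));st()
E
python3 rul.py w8 | tail -4
python3 -c "
import cv2
cv2.imwrite('pics/w8c.png',cv2.resize(cv2.imread('pics/w8.png')[95:190,190:380],None,fx=4.2,fy=4.2,interpolation=cv2.INTER_CUBIC))"
```

```text
grasp 46.5 [0.5085 0.2759 0.048 ] F [ 0.61 -0.31 -0.16] w 0.0195 g 15.0
63.74623796039834
moved 47.07 [0.5082 0.2736 0.048 ] F [ 0.94  1.15 -2.04] w 0.0199 g 15.0
joint by TCP 61.41362698390164
track [-84.3  84.1] grip [-7.  12.1] joint 62.65
track [-84.2  84.1] grip [-7.  12.1] joint 62.6
track [-84.2  84.2] grip [-7.1 12.1] joint 62.54
rect ((12.254364013671875, -0.21515655517578125), (62.58891677856445, 170.39178466796875), 0.01632317528128624) ((0.13574886322021484, 2.5229644775390625), (27.464923858642578, 19.295963287353516), 0.17537827789783478)
62.59557526795023
 49.94 [0.5749 0.2626 0.22  ] F [ 0.97 -0.48 -1.14] w 0.0921 g 0.0
0.034 [-86.0, -60.4, -42.4, -35.4, -10.4, 14.6, 39.6, 85.0] [19.0, 42.0, 12.0, 29.0, 29.0, 30.0, 30.0, 13.0]
0.038 [-85.8, -60.6, -42.2, -35.4, -10.4, -5.2, 5.4, 14.6, 39.8, 85.2] [12.0, 11.0, 15.0, 10.0, 11.0, 9.0, 7.0, 9.0, 9.0, 15.0]
grip edges -7.199999999997486 12.000000000003064 2.4000000000027892
grip edges -6.99999999999748 12.000000000003064 2.500000000002792
```

View pics/w8c.png

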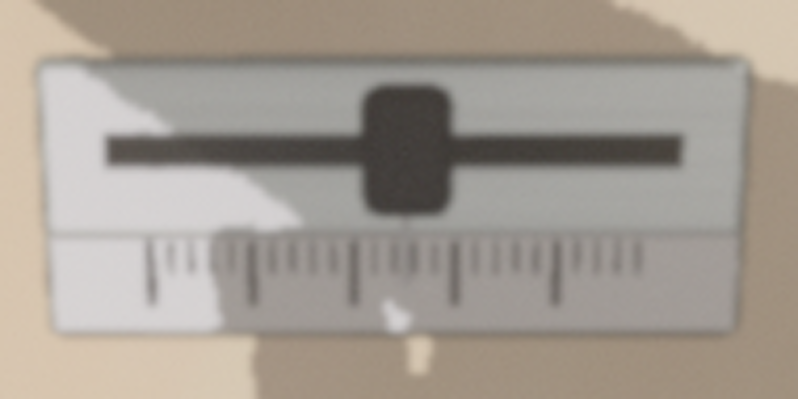

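The needle now stands at about (407,260), which reads about 12.6 mm. The grip measurement gives the same, matching the measured depth. The gauge was last seen standing flat in the vice and the arm hasn't been back there. The robot is clear, so I hand in.

```bash
python3 -c "
from h import *
print(workorder.finish_job())"
```

```text
the job is handed in; nothing more can be done
None
```

The job is handed in: the gauge was zeroed on the bench and left standing flat in the vice channel, and the record pointer reads about 12.6 mm, the channel depth I measured. The last clock reading, just before hand-in, was about 50 of the 72 s; the judge's result was not shown.

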